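# Load the indexing shuttle and hold it at its notch

## Task

Take the two capped vials out of the capper's catch tray and stand them upright in the two pockets of the shuttle. Then grip the shuttle's upright black post and slide the shuttle along its rail, away from the capper, until its spring ball clicks into the notch between the two pins of the index block; do not run on past the notch. Finish while still holding: keep the gripper closed on the post with the ball resting in the notch, and leave the pen, the timer and the glassware where they are.

Things in the scene. Friction and masses are not known exactly. Their poses are not given: they have to be found in the camera images.
- vial_a: capped screw vial, 17 mm diameter, 45 mm tall, upright; origin at the centre of its underside, z up. The screw cap is its top 11 mm. Weighs about 20 g. Stands in the catch tray at the start
- vial_b: second capped vial, same shape and size as vial_a; either vial may go into either pocket
- capper: fixed capper with a catch tray in front, one piece. Origin at table height under the tray's centre; x to the back, y left. Tray 120 (x) by 180 mm (y), walls 3 mm thick, 14 mm high, floor 3 mm above table. White housing behind: x +64 to +160 mm, 170 mm wide, 74 mm tall (84 with dial). One vial at y 38 to 62 mm, one at y -62 to -38 mm, x -35 to +10 mm
- slide_rail: fixed rail on a base plate 104 mm by 340 mm; origin at table height below the middle of the rail. The shuttle slides along the rail's y axis (+y away from the capper, to the robot's left); x points across it to the back. Base plate 8 mm thick
- shuttle: the shuttle on the rail: a saddle 60 mm (x) by 130 mm (y), top 34 mm above the table, with pockets, post and spring ball. Origin at table height under the saddle's middle, axes as the rail's. It slides only along the rail's y, from 100 mm before to 100 mm past the rail's middle; starts -100 to -60 mm. About 0.8 N of friction; stays where left
- pocket_a (a point): centre of the floor of one pocket on the shuttle (36 mm above the table). Pocket 24 mm square inside, walls 4 mm thick, rising 16 mm above its floor. A vial stands on the floor with its origin at this point. Axes as the rail's
- pocket_b (a point): centre of the floor of the other, equal pocket, 40 mm further along the rail's +y, towards the post
- grip_mid (a point): point on the axis of the upright round black post by which the shuttle is moved, 62 mm above the table: a good height to grip. Post 24 mm diameter, rises from the saddle (34 mm above the table) to 78 mm above the table; it stands 50 mm from pocket_b's centre along the rail's +y. Moves with the shuttle
- plunger_ball (a point): point at the centre of the shuttle's 10 mm spring ball (when it is out fully), in line with pockets and post but 46 mm to the front of them, 48 mm behind the post along the slide. The point moves with the shuttle. Axes as the rail's
- index_block: fixed steel block 26 x 40 mm, 7 mm high, clamped on the base plate in the ball's path, at a different place along the rail each time; two 8 mm pins lie across its top 12 mm apart, and the gap between them is the notch. Same axes as the rail
- notch (a point): centre of the ball when seated in the notch; y is the slide direction. At the notch, plunger_ball's y in this frame is 0. The ball meets the first pin about 7 mm further back than the pin's top (pin tops at y = -6 and +6 mm); it takes a push of about 6 N, then the ball drops in and, from within 4 mm, draws a freed shuttle to the centre. Going on takes 6 N again
- pen: loose ball pen lying between capper and rail, 145 x 11 x 9 mm; a bystander
- timer: loose timer behind the rail, 59 x 64 x 28 mm; a bystander
- amber_bottle: loose amber bottle with a black cap behind the rail, 46 mm diameter, 86 mm tall; a bystander
- glass_beaker: loose beaker behind the rail, 52 mm diameter, 66 mm tall; a bystander

How it is judged:
By the outcome, as a careful person would: the job done as asked, in the order asked, and still so for the second after the job is handed in, while the arm keeps its last pose, push and grip.
It also fails if it takes over 72 s, if anything falls off the work surface, if the arm or the gripper's body presses on something with over 40 N, if the wrist force passes 120 N, or if a joint passes its speed limit or range.

## Robot

A 6-joint arm with a two-finger parallel gripper is mounted at the origin on a cart in front of the work surface, level with it; the furniture and walls round the work are solid. World frame = base frame: x ahead of the robot, y to its left, z up, the work surface at z = 0. Lengths are in m, angles in rad, forces in N, time in s.
With the tool pointing down it reaches from about 0.4 to 0.925 m from the base axis. Payload 12.5 kg.
Tool frame: the origin (TCP) lies between the finger pads, 19 mm behind the fingertips; this is the grasp point; z points along the fingers, y is the line along which they close (so a half turn about z gives the same grasp; the last joint's range is limited). The gripper opens to 95 mm and grips with 3 to 60 N. Pads are 20 mm wide; open, the fingers measure 119 mm over their backs; the gripper's body (75 mm by 180 mm) begins 59 mm behind the grasp point.
Start: joints at [-0.106, 0.491, 1.559, -0, 1.092, -0.106], TCP at [0.625, 0, 0.233] pointing down, gripper open.
Joint ranges: [-3.1, 3.1], [-0.84, 2.19], [0.05, 2.79], [-1.13, 4.28], [0.06, 2.93], [-2.69, 2.69]. Speed limits (rad/s): [2.22, 2.22, 2.79, 3.14, 3.14, 3.14].

## Interface

Orientations are given as a unit quaternion [w, x, y, z].
In Python, from plant import arm gives the robot as it stands.
- The arm moves only by the shell command python3 -m creep 'ROWS'. ROWS is JSON, a list of rows, each an object with "linear": the shift along the tool's x, y, z in m, a list of three; "turn": the turn, a rotation vector about the tool's x, y, z in degrees, a list of three; "jaw": the opening, from 0 (shut) to 1 (fully open). A call has 1 to 20 rows; each row shifts and turns the commanded pose from where the row before left it, along the tool's axes as they then stand; what a row does not reach is not made up. A row lasts 1/8 s, in which the tool goes at most 62.5 mm and 10.7 degrees, less where a joint would pass 70% of its speed; a pose out of reach is approached as far as the arm can. A call with a gripper value outside its range is refused whole. The fingers move at their own pace and stop on an object; the grip force is fixed at half the most. Time passes only in rows, so rows that do not move let the fingers close. It gives the time, the measured TCP pose, the force, the opening and the grip force at its end, in the units of the state.
- arm.get_obs(): the state, without advancing time (a new reading comes with each control period).
- arm.capture(name): name is "scene" or "side" or "wrist"; returns the picture (420x560x3 uint8, red, green, blue); there is no depth.
- arm.camera_params(name): a dict with "fovy" (degrees; the focal length in pixels is half the picture's height over the tangent of half this angle, whatever the lens; pixels are square), "cx", "cy" (the principal point, pixels), "world_from_camera" (4x4, takes a point from camera to world coordinates); the wrist camera has in their place "mount" (4x4, takes a point from camera to tool coordinates, whose origin is the TCP and whose axes are the flange's). Camera axes: x right, y down, z forward; pixel columns grow to the right and rows downward; lengths in m; the calibration is good to about 2 mm. A picture is of the moment at which its call begins: read the wrist's pose just before it. camera_params takes no time and is no camera call.
- arm.job_done(): hands the job in; it is judged then, once.
The state is a dict: "t": time; "joint_positions": joint angles; "qvel": joint speeds; "tau": joint torques, N m; "position": TCP position; "ee_rot": TCP orientation; "contact_force": force on the tool from outside, world axes, zero at the start; "torque": the same for the moment, N m; "opening": finger opening in m; "finger_force": force on a finger pad.
Only numpy, scipy, OpenCV 4.12 (cv2) and the standard library are available. Lean on these libraries where they do the work, as an engineer would, in place of code of your own. Each camera call takes 0.05 s, during which the arm holds its last target. There are 200 camera calls.

## Working session

There is one attempt and no reset: what is moved stays moved. The work goes in short steps, Python scripts to look and compute and a shell command to move; the robot and the scene stay as the last step left them, time stands still between calls to the robot, and variables do not carry over. Pictures are saved under pics/ and viewed, at most 11 in all, crops included, and the job is handed in when it is done.

```bash
mkdir -p pics; cat > h.py <<'E'
import numpy as np, cv2
from plant import arm
from scipy.spatial.transform import Rotation as R
def cam(n):
    p=arm.camera_params(n); f=210/np.tan(np.radians(p["fovy"])/2)
    if n=="wrist":
        o=arm.get_obs(); T=np.eye(4); q=o["ee_rot"]; T[:3,:3]=R.from_quat([q[1],q[2],q[3],q[0]]).as_matrix(); T[:3,3]=o["position"]
        M=T@np.array(p["mount"])
    else: M=np.array(p["world_from_camera"])
    return f,p["cx"],p["cy"],M
def ray(c,u,v,z):
    f,cx,cy,M=c; d=M[:3,:3]@np.array([(u-cx)/f,(v-cy)/f,1]); o=M[:3,3]
    return o+d*(z-o[2])/d[2]
def snap(n,name):
    c=cam(n); im=arm.capture(n); cv2.imwrite(f"pics/{name}.png",cv2.cvtColor(im,cv2.COLOR_RGB2BGR)); np.save(f"pics/{name}.npy",np.array([c[0],c[1],c[2],*c[3].ravel()])); return c
def load(name):
    a=np.load(f"pics/{name}.npy"); return a[0],a[1],a[2],a[3:].reshape(4,4)
E
python3 - <<'E'
from h import *
ims=[]
for n in("scene","side","wrist"):
    c=snap(n,n+"0"); print(n,c[0:3],c[3].round(3).tolist())
o=arm.get_obs();print(o["ee_rot"],o["position"],o["t"],arm.camera_params("wrist"))
E
```

```text
scene (np.float64(404.0507484564351), 281.65455563425985, 210.938313427713) [[0.609, -0.59, 0.53, 0.064], [-0.793, -0.449, 0.412, -0.393], [-0.005, -0.672, -0.741, 0.696], [0.0, 0.0, 0.0, 1.0]]
side (np.float64(522.5312923773192), 277.13890054443743, 209.7794532254381) [[0.975, -0.143, 0.168, 0.312], [-0.22, -0.653, 0.724, -1.003], [0.006, -0.743, -0.669, 0.976], [0.0, 0.0, 0.0, 1.0]]
wrist (np.float64(293.9880319713785), 283.714419450597, 210.59296909120653) [[1.0, -0.001, -0.001, 0.626], [-0.002, -0.957, -0.288, 0.081], [-0.001, 0.288, -0.957, 0.384], [0.0, 0.0, 0.0, 1.0]]
[-3.16177936e-04  7.07098556e-01  7.07114890e-01 -2.53237010e-04] [6.24844492e-01 4.45334498e-05 2.32999543e-01] 0.15 {'fovy': 71.07756194177709, 'cx': 283.714419450597, 'cy': 210.59296909120653, 'mount': array([[-1.50169416e-03, -9.57451989e-01, -2.88588691e-01,
         8.09398112e-02],
       [ 9.99998781e-01, -1.56119390e-03, -2.39930448e-05,
         6.86760073e-04],
       [-4.27570716e-04, -2.88588376e-01,  9.57453167e-01,
        -1.51002605e-01],
       [ 0.00000000e+00,  0.00000000e+00,  0.00000000e+00,
         1.00000000e+00]])}
```

View pics/scene0.png

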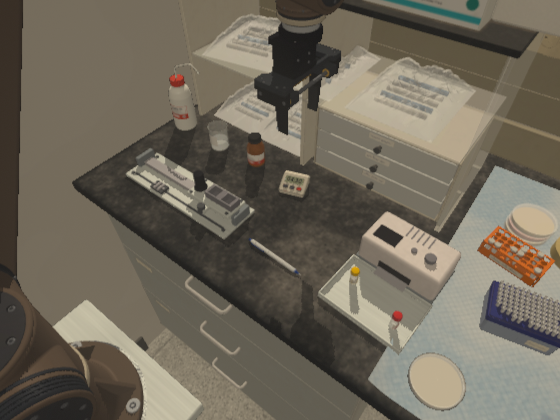

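View pics/side0.png

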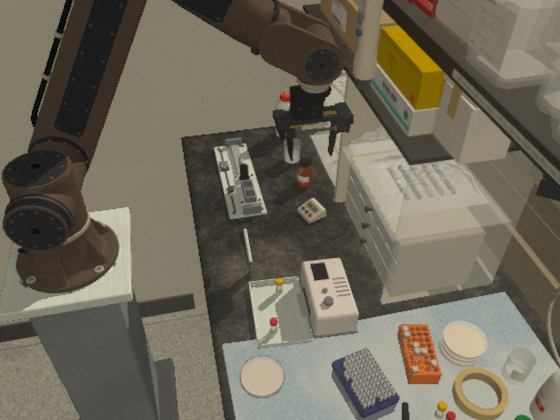

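View pics/wrist0.png

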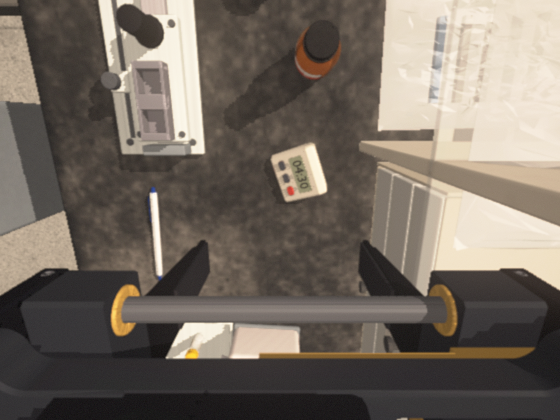

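```bash
python3 - <<'E'
from h import *
s=load("scene0");d=load("side0");w=load("wrist0")
for n,c,u,v,z in [("yel",s,355,269,.048),("yel",d,279,281,.048),("red",s,397,315,.048),("red",d,273,322,.048),
 ("trayL",s,357,256,.014),("trayF",s,320,293,.014),("pock",w,153,82,.052),("pockb",w,154,120,.052),("post",s,200,176,.078),("post",w,131,18,.078),("railF",w,125,152,.008),("railB",w,202,152,.008),("railB",s,253,211,.008),("railF",s,222,232,.008),("railFarB",s,141,151,.008),("railFarF",s,126,177,.008),
 ("penT",w,155,190,.005),("penB",w,158,276,.005),("idx",s,152,187,.015)]:
    print(n,ray(c,u,v,z).round(3))
E
```

```text
yel [ 0.494 -0.235  0.048]
yel [ 0.494 -0.239  0.048]
red [ 0.455 -0.343  0.048]
red [ 0.457 -0.348  0.048]
trayL [ 0.547 -0.214  0.014]
trayF [ 0.428 -0.202  0.014]
pock [0.489 0.121 0.052]
pockb [0.485 0.083 0.052]
post [0.479 0.161 0.078]
post [0.487 0.172 0.078]
railF [0.425 0.045 0.008]
railB [0.522 0.045 0.008]
railB [0.517 0.042 0.008]
railF [0.428 0.056 0.008]
railFarB [0.501 0.419 0.008]
railFarF [0.412 0.368 0.008]
penT [ 0.456 -0.005  0.005]
penB [ 0.444 -0.132  0.005]
idx [0.424 0.282 0.015]
```

```bash
python3 -m creep '[{"linear":[-0.04,0,0],"turn":[0,0,0],"jaw":1},{"linear":[-0.05,-0.01,0],"turn":[0,0,0],"jaw":1},{"linear":[-0.05,-0.01,0],"turn":[0,0,0],"jaw":1},{"linear":[-0.04,-0.01,0],"turn":[0,0,0],"jaw":1},{"linear":[0,0,0],"turn":[0,0,0],"jaw":1},{"linear":[0,0,0],"turn":[0,0,0],"jaw":1}]'; python3 -c '
from h import *
snap("wrist","w1")'
```

```text
t: 0.9
position: [0.595, -0.1796, 0.2333]
ee_rot: [-0.0, 0.707, 0.707, 0.0]
contact_force: [-0.9, -0.3, -0.7]
opening: 0.0948
finger_force: 0.0
```

```bash
python3 -c "
import cv2
i=cv2.imread('pics/w1.png')[60:300,90:390];cv2.imwrite('pics/w1c.png',cv2.resize(i,None,fx=2.5,fy=2.5))"
```

```text
(no output)
```

View pics/w1c.png

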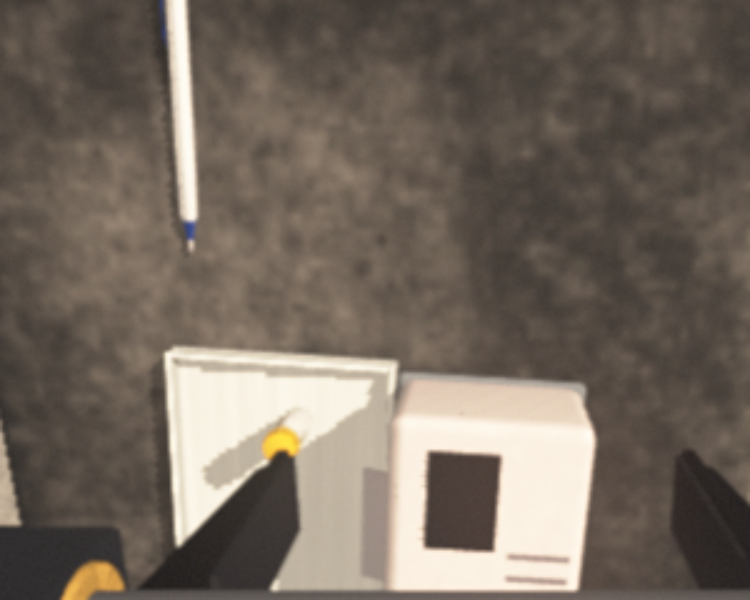

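```bash
python3 -m creep '[{"linear":[-0.04,-0.04,0],"turn":[0,0,0],"jaw":1},{"linear":[-0.04,-0.04,0],"turn":[0,0,0],"jaw":1},{"linear":[-0.03,-0.04,0],"turn":[0,0,0],"jaw":1},{"linear":[0,0,0],"turn":[0,0,0],"jaw":0.5},{"linear":[0,0,0],"turn":[0,0,0],"jaw":0.5},{"linear":[0,0,0],"turn":[0,0,0],"jaw":0.5}]'; python3 - <<'E'
from h import *
w=load("w1")
print(ray(w,202.4,236.4,.048),ray(w,158,200,.014),ray(w,248.8,204,.014))
c=snap("wrist","w2")
i=cv2.imread("pics/w2.png");h=cv2.cvtColor(i,cv2.COLOR_BGR2HSV)
for n,lo,hi in(("yel",(18,150,120),(35,255,255)),("red",(0,150,90),(8,255,255)),("red2",(170,150,90),(180,255,255))):
    m=cv2.inRange(h,lo,hi); k,_,st,ce=cv2.connectedComponentsWithStats(m)
    for j in range(1,k):
        if st[j,4]>60: print(n,st[j],ce[j].round(1),ray(c,*ce[j],.048).round(4))
cv2.imwrite("pics/w2c.png",cv2.resize(i[20:300,130:430],None,fx=2,fy=2))
E
```

```text
t: 1.7
position: [0.476, -0.289, 0.2334]
ee_rot: [0.0, 0.706, 0.708, 0.0]
contact_force: [-0.2, -0.2, 1.1]
opening: 0.0702
finger_force: 0.0
[ 0.4958098  -0.23285124  0.048     ] [ 0.43207545 -0.19550144  0.014     ] [ 0.55003419 -0.2011196   0.014     ]
yel [292 142  14  14 148] [298.4 148.4] [ 0.4933 -0.2365  0.048 ]
yel [155 285  21  51 448] [162.4 310.6] [ 0.3153 -0.4485  0.048 ]
yel [408 348  51   6 198] [431.8 349.7] [ 0.6833 -0.512   0.048 ]
red [262 230  12  13 124] [268.  235.7] [ 0.4575 -0.3415  0.048 ]
```

View pics/w2c.png

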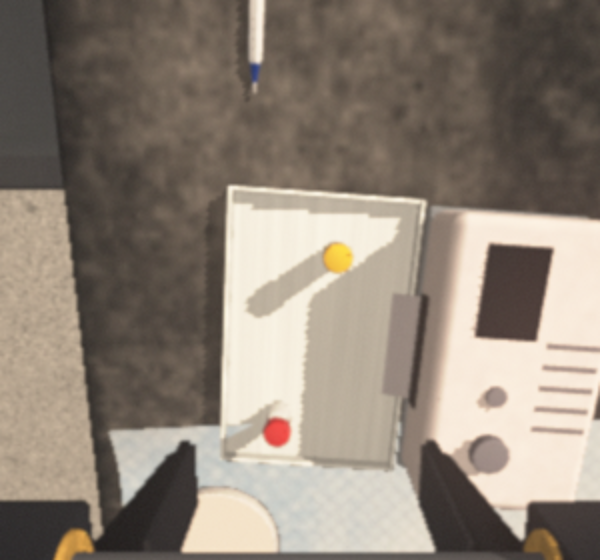

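```bash
python3 -m creep '[{"linear":[0.027,0.009,0.03],"turn":[0,0,0],"jaw":0.5},{"linear":[0.026,0.009,0.04],"turn":[0,0,0],"jaw":0.5},{"linear":[0,0,0.04],"turn":[0,0,0],"jaw":0.5},{"linear":[0,0,0.03],"turn":[0,0,0],"jaw":0.5},{"linear":[0,0,0],"turn":[0,0,0],"jaw":0.5},{"linear":[0,0,0],"turn":[0,0,0],"jaw":0.5},{"linear":[0,0,0],"turn":[0,0,0],"jaw":0.5}]'; python3 - <<'E'
from h import *
o=arm.get_obs();print(o["position"],o["ee_rot"],o["joint_positions"])
E
```

```text
t: 2.62
position: [0.4936, -0.2372, 0.0947]
ee_rot: [0.001, 0.707, 0.707, 0.0]
contact_force: [-0.0, -0.0, 0.9]
opening: 0.0476
finger_force: 0.0
[ 0.49362683 -0.23719029  0.09473641] [1.08222101e-03 7.07048408e-01 7.07164271e-01 2.65317648e-04] [-5.68578504e-01  5.65703905e-01  1.88529643e+00  8.30641243e-05
  6.88364405e-01 -5.68806450e-01]
```

```bash
python3 -m creep '[{"linear":[0.001,0,0.02],"turn":[0,0,0],"jaw":0.5},{"linear":[0,0,0.02],"turn":[0,0,0],"jaw":0.5},{"linear":[0,0,0.0125],"turn":[0,0,0],"jaw":0.5},{"linear":[0,0,0],"turn":[0,0,0],"jaw":0.5},{"linear":[0,0,0],"turn":[0,0,0],"jaw":0.1},{"linear":[0,0,0],"turn":[0,0,0],"jaw":0.1},{"linear":[0,0,0],"turn":[0,0,0],"jaw":0.1},{"linear":[0,0,0],"turn":[0,0,0],"jaw":0.1},{"linear":[0,0,0],"turn":[0,0,0],"jaw":0.1}]'
```

```text
t: 3.75
position: [0.4931, -0.2361, 0.0412]
ee_rot: [0.0, 0.707, 0.707, 0.0]
contact_force: [-0.4, -0.3, 2.9]
opening: 0.0164
finger_force: 30.0
```

```bash
python3 -m creep '[{"linear":[0,0,-0.03],"turn":[0,0,0],"jaw":0.1},{"linear":[0,0,-0.05],"turn":[0,0,0],"jaw":0.1},{"linear":[0,0,-0.06],"turn":[0,0,0],"jaw":0.1},{"linear":[0.04,0,-0.05],"turn":[0,0,0],"jaw":0.1},{"linear":[0.05,0,-0.02],"turn":[0,0,0],"jaw":0.1},{"linear":[0.05,0,0],"turn":[0,0,0],"jaw":0.1},{"linear":[0.05,0,0],"turn":[0,0,0],"jaw":0.1},{"linear":[0.05,0,0],"turn":[0,0,0],"jaw":0.1},{"linear":[0.05,0,0],"turn":[0,0,0],"jaw":0.1},{"linear":[0.04,0,0],"turn":[0,0,0],"jaw":0.1},{"linear":[0.02,0,0],"turn":[0,0,0],"jaw":0.1},{"linear":[0,0,0],"turn":[0,0,0],"jaw":0.1},{"linear":[0,0,0],"turn":[0,0,0],"jaw":0.1},{"linear":[0,0,0],"turn":[0,0,0],"jaw":0.1}]'; python3 - <<'E'
from h import *
c=snap("wrist","w3")
i=cv2.imread("pics/w3.png")
cv2.imwrite("pics/w3c.png",cv2.resize(i[0:300,180:400],None,fx=2,fy=2,interpolation=cv2.INTER_CUBIC))
E
```

```text
t: 5.5
position: [0.4931, 0.1122, 0.2497]
ee_rot: [0.0, 0.707, 0.707, -0.0]
contact_force: [-1.0, -0.4, -1.4]
opening: 0.0162
finger_force: 30.0
```

View pics/w3c.png

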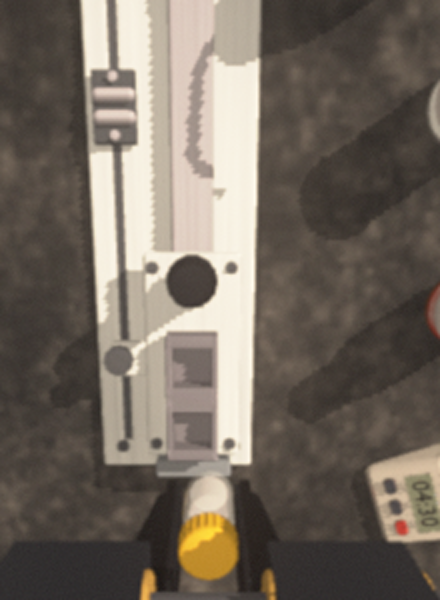

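```bash
python3 - <<'E'
from h import *
c=load("w3")
P=lambda u,v,z:ray(c,u/2+180,v/2,z)
q={}
for n,u,v,z in [("L0",82,0,.008),("L1",105,463,.008),("R0",261,0,.008),("R1",251,463,.008),("post",191,281,.078),("pb",193.5,366.5,.052),("pa",193.5,431,.052),("s1",145,254,.034),("s2",239,254,.034),("pin1",115,117,.019),("pin2",114.5,94,.019),("screwU",112,75,.015),("screwD",115,135,.015),("slotU",113,30,.008),("slotD",129,436,.008)]:
    q[n]=P(u,v,z);print(n,q[n].round(4))
for a,b in(("L0","L1"),("R0","R1"),("post","pa"),("slotU","slotD")):
    d=q[a]-q[b];print(a,np.degrees(np.arctan2(-d[0],d[1])))
E
```

```text
L0 [0.4224 0.3273 0.008 ]
L1 [0.4206 0.0438 0.008 ]
R0 [0.5251 0.3271 0.008 ]
R1 [0.5247 0.0435 0.008 ]
post [0.4851 0.1742 0.078 ]
pb [0.4854 0.1225 0.052 ]
pa [0.485  0.0817 0.052 ]
s1 [0.4565 0.1875 0.034 ]
s2 [0.5129 0.1873 0.034 ]
pin1 [0.44   0.2646 0.019 ]
pin2 [0.4402 0.2766 0.019 ]
screwU [0.4387 0.2874 0.015 ]
screwD [0.4389 0.2556 0.015 ]
slotU [0.4394 0.3123 0.008 ]
slotD [0.4385 0.064  0.008 ]
L0 -0.3622588934522884
R0 -0.080756398786626
post -0.06972748463785462
slotU -0.20827003402176938
```

```bash
python3 - <<'E'
from h import *
c=load("w3")
i=cv2.imread("pics/w3.png");h=cv2.cvtColor(i,cv2.COLOR_BGR2HSV)
m=cv2.inRange(h,(18,150,120),(35,255,255))[:, 250:320]
v,u=np.nonzero(m);k=(v>240);print(u[k].min()+250,u[k].max()+250,v[k].min(),v[k].max())
for v in (258,263,271,276,288): print(v,ray(c,284.5,v,.2565),ray(c,284.5,v,.2455))
E
```

```text
250 319 257 356
258 [0.49413594 0.12302369 0.2565    ] [0.49415894 0.11767254 0.2455    ]
263 [0.4941306  0.12005121 0.2565    ] [0.49415319 0.11447335 0.2455    ]
271 [0.49412193 0.11522763 0.2565    ] [0.49414386 0.10928187 0.2455    ]
276 [0.49411643 0.1121698  0.2565    ] [0.49413795 0.10599082 0.2455    ]
288 [0.49410299 0.10469201 0.2565    ] [0.49412348 0.0979427  0.2455    ]
```

```bash
python3 -m creep '[{"linear":[0.005,-0.004,0.03],"turn":[0,0,0],"jaw":0.1},{"linear":[0.0056,-0.0043,0.045],"turn":[0,0,0],"jaw":0.1},{"linear":[0,0,0.04],"turn":[0,0,0],"jaw":0.1},{"linear":[0,0,0.02],"turn":[0,0,0],"jaw":0.1},{"linear":[0,0,0],"turn":[0,0,0],"jaw":0.1},{"linear":[0,0,0],"turn":[0,0,0],"jaw":0.1},{"linear":[0,0,0],"turn":[0,0,0],"jaw":0.1}]'; python3 - <<'E'
from h import *
o=arm.get_obs();print(o["position"])
snap("scene","s4");i=cv2.imread("pics/s4.png")[130:240,120:260]
snap("side","d4");j=cv2.imread("pics/d4.png")[130:240,200:340]
cv2.imwrite("pics/s4c.png",np.hstack([cv2.resize(i,(400,314),interpolation=3),cv2.resize(j,(400,314),interpolation=3)]))
E
```

```text
t: 6.42
position: [0.4852, 0.1236, 0.1158]
ee_rot: [0.001, 0.707, 0.707, 0.001]
contact_force: [0.3, -0.0, -0.3]
opening: 0.0164
finger_force: 30.0
[0.48520267 0.12359722 0.11576936]
```

View pics/s4c.png

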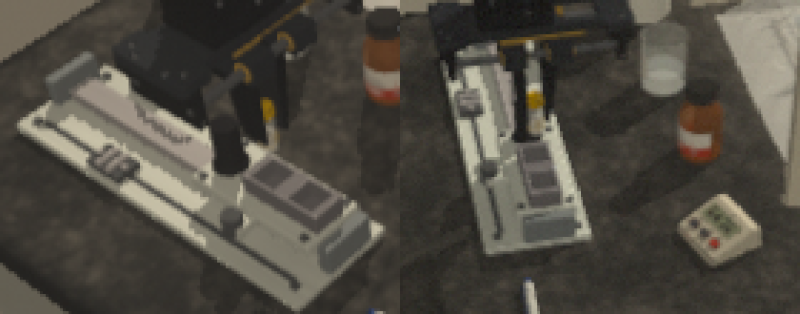

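```bash
python3 - <<'E'
from h import *
for n,c,k in(("s",load("s4"),(120,130)),("d",load("d4"),(200,130))):
    for m,p,z in (("pb",{"s":(270,178),"d":(136,158)}[n],.052),("pa",{"s":(311,200),"d":(143,182)}[n],.052),("vial",{"s":(269,140),"d":(136,127)}[n],.0776)):
        print(n,m,ray(c,k[0]+p[0]/2.857,k[1]+p[1]/2.857,z).round(4))
E
```

```text
s pb [0.4785 0.1198 0.052 ]
s pa [0.4803 0.0779 0.052 ]
s vial [0.4918 0.1292 0.0776]
d pb [0.4855 0.1136 0.052 ]
d pa [0.4855 0.0765 0.052 ]
d vial [0.4892 0.1294 0.0776]
```

```bash
python3 - <<'E'
from h import *
c=snap("wrist","w5")
i=cv2.imread("pics/w5.png")
cv2.imwrite("pics/w5c.png",cv2.resize(i[60:300,180:390],None,fx=2.5,fy=2.5,interpolation=cv2.INTER_CUBIC))
E
```

```text
(no output)
```

View pics/w5c.png

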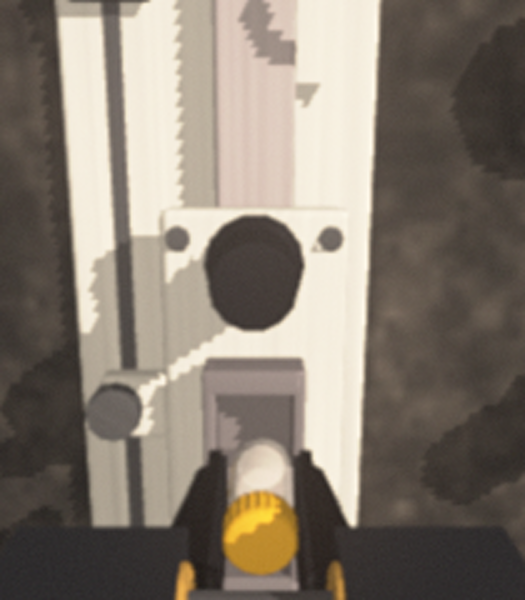

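```bash
python3 - <<'E'
from h import *
c=load("w5")
P=lambda u,v,z:ray(c,u/2.5+180,v/2.5+60,z).round(4)
for n,u,v,z in [("post",254,282,.078),("postL",206,282,.078),("postR",303,282,.078),("outL",205,394,.052),("outR",303,394,.052),("inL",216,394,.052),("inR",295,394,.052),("358",254,358,.034),("371",254,371,.052),("394",254,394,.052),("vialbot",263,465,.0776),("vialbottop",263,440,.0776),("saddleU",254,208,.034),("saddleL",162,208,.034),("saddleR",349,208,.034)]: print(n,P(u,v,z))
i=cv2.imread("pics/w5.png").mean(2)
print([int(x) for x in i[196:236,282]])
E
```

```text
post [0.4844 0.1732 0.078 ]
postL [0.4721 0.1732 0.078 ]
postR [0.4971 0.1732 0.078 ]
outL [0.4691 0.1343 0.052 ]
outR [0.4992 0.1343 0.052 ]
inL [0.4725 0.1343 0.052 ]
inR [0.4968 0.1343 0.052 ]
358 [0.4841 0.1408 0.034 ]
371 [0.4842 0.1417 0.052 ]
394 [0.4842 0.1343 0.052 ]
vialbot [0.4868 0.1219 0.0776]
vialbottop [0.4868 0.1293 0.0776]
saddleU [0.4843 0.1889 0.034 ]
saddleL [0.4558 0.1889 0.034 ]
saddleR [0.5137 0.1889 0.034 ]
[235, 236, 235, 235, 236, 234, 215, 150, 119, 117, 119, 123, 134, 148, 149, 147, 144, 145, 143, 146, 139, 131, 111, 105, 105, 105, 103, 104, 105, 102, 103, 102, 103, 104, 104, 102, 102, 101, 104, 111]
```

```bash
python3 -m creep '[{"linear":[0.001,-0.0015,0.012],"turn":[0,0,0],"jaw":0.1},{"linear":[0,0,0.008],"turn":[0,0,0],"jaw":0.1},{"linear":[0,0,0.006],"turn":[0,0,0],"jaw":0.1},{"linear":[0,0,0.005],"turn":[0,0,0],"jaw":0.1},{"linear":[0,0,0],"turn":[0,0,0],"jaw":0.1},{"linear":[0,0,0],"turn":[0,0,0],"jaw":0.1}]'
```

```text
t: 7.32
position: [0.4833, 0.1247, 0.0839]
ee_rot: [0.0, 0.707, 0.707, 0.0]
contact_force: [-1.2, -0.1, -0.4]
opening: 0.0164
finger_force: 30.0
```

```bash
python3 -m creep '[{"linear":[0,0,0.005],"turn":[0,0,0],"jaw":0.1},{"linear":[0,0,0.0025],"turn":[0,0,0],"jaw":0.1},{"linear":[0,0,0],"turn":[0,0,0],"jaw":0.1},{"linear":[0,0,0],"turn":[0,0,0],"jaw":0.1}]'
```

```text
t: 7.82
position: [0.4832, 0.1247, 0.0763]
ee_rot: [0.0, 0.707, 0.707, 0.0]
contact_force: [0.3, -0.3, -0.3]
opening: 0.0164
finger_force: 30.0
```

```bash
python3 -m creep '[{"linear":[0,0,0.0015],"turn":[0,0,0],"jaw":0.1},{"linear":[0,0,0],"turn":[0,0,0],"jaw":0.1},{"linear":[0,0,0],"turn":[0,0,0],"jaw":0.5},{"linear":[0,0,0],"turn":[0,0,0],"jaw":0.5},{"linear":[0,0,0],"turn":[0,0,0],"jaw":0.5},{"linear":[0,0,-0.015],"turn":[0,0,0],"jaw":0.5},{"linear":[0,0,-0.03],"turn":[0,0,0],"jaw":0.5},{"linear":[0,0,-0.05],"turn":[0,0,0],"jaw":0.5},{"linear":[-0.04,0,-0.04],"turn":[0,0,0],"jaw":0.5},{"linear":[-0.06,0,0],"turn":[0,0,0],"jaw":0.5},{"linear":[-0.06,0,0],"turn":[0,0,0],"jaw":0.5},{"linear":[-0.06,0,0],"turn":[0,0,0],"jaw":0.5},{"linear":[-0.06,-0.01,0],"turn":[0,0,0],"jaw":0.5},{"linear":[-0.06,-0.01,0],"turn":[0,0,0],"jaw":0.5},{"linear":[-0.05,0,0],"turn":[0,0,0],"jaw":0.5},{"linear":[0,0,0],"turn":[0,0,0],"jaw":0.5},{"linear":[0,0,0],"turn":[0,0,0],"jaw":0.5},{"linear":[0,0,0],"turn":[0,0,0],"jaw":0.5}]'
python3 - <<'E'
from h import *
print(arm.get_obs()["position"])
c=snap("wrist","w6")
h=cv2.cvtColor(cv2.imread("pics/w6.png"),cv2.COLOR_BGR2HSV)
m=cv2.inRange(h,(0,150,90),(8,255,255)); k,_,st,ce=cv2.connectedComponentsWithStats(m)
for j in range(1,k):
    if st[j,4]>60: print(st[j],ce[j].round(1),ray(c,*ce[j],.048).round(4))
E
```

```text
t: 10.07
position: [0.4633, -0.2642, 0.2102]
ee_rot: [0.0, 0.707, 0.708, 0.0]
contact_force: [0.7, -0.1, -0.6]
opening: 0.0475
finger_force: 0.0
[ 0.46331317 -0.26415871  0.21019233]
[272 256  13  14 142] [278.1 262.2] [ 0.4575 -0.341   0.048 ]
```

```bash
python3 -m creep '[{"linear":[-0.04,-0.003,0.02],"turn":[0,0,0],"jaw":0.5},{"linear":[-0.039,-0.003,0.04],"turn":[0,0,0],"jaw":0.5},{"linear":[0,0,0.04],"turn":[0,0,0],"jaw":0.5},{"linear":[0,0,0.03],"turn":[0,0,0],"jaw":0.5},{"linear":[0,0,0],"turn":[0,0,0],"jaw":0.5},{"linear":[0,0,0],"turn":[0,0,0],"jaw":0.5},{"linear":[0,0,0.02],"turn":[0,0,0],"jaw":0.5},{"linear":[0,0,0.0185],"turn":[0,0,0],"jaw":0.5},{"linear":[0,0,0],"turn":[0,0,0],"jaw":0.5},{"linear":[0,0,0],"turn":[0,0,0],"jaw":0.5},{"linear":[0,0,0],"turn":[0,0,0],"jaw":0.1},{"linear":[0,0,0],"turn":[0,0,0],"jaw":0.1},{"linear":[0,0,0],"turn":[0,0,0],"jaw":0.1},{"linear":[0,0,0],"turn":[0,0,0],"jaw":0.1},{"linear":[0,0,0],"turn":[0,0,0],"jaw":0.1}]'
```

```text
t: 12.0
position: [0.4573, -0.3444, 0.0413]
ee_rot: [0.0, 0.707, 0.707, 0.0]
contact_force: [-0.0, 0.1, 0.8]
opening: 0.0167
finger_force: 30.0
```

```bash
python3 -m creep '[{"linear":[0,0,-0.03],"turn":[0,0,0],"jaw":0.1},{"linear":[0,0,-0.05],"turn":[0,0,0],"jaw":0.1},{"linear":[0.03,0,-0.06],"turn":[0,0,0],"jaw":0.1},{"linear":[0.05,0,-0.02],"turn":[0,0,0],"jaw":0.1},{"linear":[0.05,0.01,0],"turn":[0,0,0],"jaw":0.1},{"linear":[0.05,0.01,0],"turn":[0,0,0],"jaw":0.1},{"linear":[0.05,0.006,0],"turn":[0,0,0],"jaw":0.1},{"linear":[0.05,0,0],"turn":[0,0,0],"jaw":0.1},{"linear":[0.05,0,0],"turn":[0,0,0],"jaw":0.1},{"linear":[0.05,0,0],"turn":[0,0,0],"jaw":0.1},{"linear":[0.04,0,0],"turn":[0,0,0],"jaw":0.1},{"linear":[0.0084,0,0],"turn":[0,0,0],"jaw":0.1},{"linear":[0,0,0],"turn":[0,0,0],"jaw":0.1},{"linear":[0,0,0.03],"turn":[0,0,0],"jaw":0.1},{"linear":[0,0,0.04],"turn":[0,0,0],"jaw":0.1},{"linear":[0,0,0.016],"turn":[0,0,0],"jaw":0.1},{"linear":[0,0,0],"turn":[0,0,0],"jaw":0.1},{"linear":[0,0,0],"turn":[0,0,0],"jaw":0.1}]'
python3 - <<'E'
from h import *
print(arm.get_obs()["position"])
c=snap("wrist","w7")
i=cv2.imread("pics/w7.png")
cv2.imwrite("pics/w7c.png",cv2.resize(i[60:300,180:390],None,fx=2.5,fy=2.5,interpolation=cv2.INTER_CUBIC))
E
```

```text
t: 14.25
position: [0.4837, 0.0813, 0.1118]
ee_rot: [0.0, 0.707, 0.707, 0.0]
contact_force: [0.6, 0.3, 0.1]
opening: 0.0164
finger_force: 30.0
[0.48366999 0.08132928 0.11180456]
```

View pics/w7c.png

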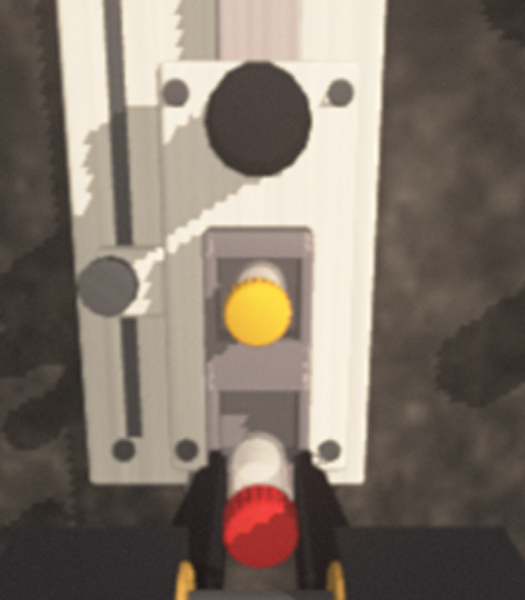

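```bash
python3 - <<'E'
from h import *
c=load("w7")
P=lambda u,v,z:ray(c,u/2.5+180,v/2.5+60,z).round(4)
for n,u,v,z in [("post",259,124,.078),("yel",258,312,.081),("bIn+y",258,257,.052),("bIn-y",258,341,.052),("aIn+y",258,390,.052),("aInL",219,390,.052),("aInR",299,390,.052),("redtop",261,532,.1186),("red bot far",260,436,.0735),("knob",108,285,.06)]: print(n,P(u,v,z))
E
```

```text
post [0.4845 0.1693 0.078 ]
yel [0.4841 0.1244 0.081 ]
bIn+y [0.4841 0.1344 0.052 ]
bIn-y [0.4841 0.1097 0.052 ]
aIn+y [0.484  0.0945 0.052 ]
aInL [0.4723 0.0945 0.052 ]
aInR [0.4964 0.0944 0.052 ]
redtop [0.4847 0.0832 0.1186]
red bot far [0.4846 0.0881 0.0735]
knob [0.4425 0.1278 0.06  ]
```

```bash
python3 -m creep '[{"linear":[0.0015,0,0.012],"turn":[0,0,0],"jaw":0.1},{"linear":[0,0,0.008],"turn":[0,0,0],"jaw":0.1},{"linear":[0,0,0.007],"turn":[0,0,0],"jaw":0.1},{"linear":[0,0,0],"turn":[0,0,0],"jaw":0.1},{"linear":[0,0,0],"turn":[0,0,0],"jaw":0.1}]'
```

```text
t: 14.92
position: [0.4833, 0.0836, 0.0842]
ee_rot: [0.0, 0.707, 0.707, 0.0]
contact_force: [-0.1, -0.1, 0.6]
opening: 0.0166
finger_force: 30.0
```

```bash
python3 -m creep '[{"linear":[0,0,0.005],"turn":[0,0,0],"jaw":0.1},{"linear":[0,0,0.0037],"turn":[0,0,0],"jaw":0.1},{"linear":[0,0,0],"turn":[0,0,0],"jaw":0.1},{"linear":[0,0,0],"turn":[0,0,0],"jaw":0.1},{"linear":[0,0,0],"turn":[0,0,0],"jaw":0.5},{"linear":[0,0,0],"turn":[0,0,0],"jaw":0.5},{"linear":[0,0,0],"turn":[0,0,0],"jaw":0.5},{"linear":[0,0,-0.015],"turn":[0,0,0],"jaw":0.5},{"linear":[0,0,-0.03],"turn":[0,0,0],"jaw":0.5},{"linear":[0,0,-0.04],"turn":[0,0,0],"jaw":0.5},{"linear":[0.04,0.0005,0],"turn":[0,0,0],"jaw":0.5},{"linear":[0.048,0.0005,0],"turn":[0,0,0],"jaw":0.5},{"linear":[0,0,0],"turn":[0,0,0],"jaw":0.5},{"linear":[0,0,0],"turn":[0,0,0],"jaw":0.5},{"linear":[0,0,0],"turn":[0,0,0],"jaw":0.5}]'
python3 - <<'E'
from h import *
print(arm.get_obs()["position"])
c=snap("wrist","w8")
i=cv2.imread("pics/w8.png")
snap("side","d8");snap("scene","s8")
j=cv2.imread("pics/s8.png")[130:240,120:260];k=cv2.imread("pics/d8.png")[130:240,200:340]
a=cv2.resize(i[0:300,180:390],(420,600),interpolation=3)
b=np.vstack([cv2.resize(j,(380,300),interpolation=3),cv2.resize(k,(380,300),interpolation=3)])
cv2.imwrite("pics/w8c.png",np.hstack([a,b]))
E
```

```text
t: 16.8
position: [0.4843, 0.1707, 0.1607]
ee_rot: [0.0, 0.707, 0.707, 0.0]
contact_force: [-0.1, 0.3, -0.1]
opening: 0.0475
finger_force: 0.0
[0.48426882 0.17068553 0.16071912]
```

View pics/w8c.png

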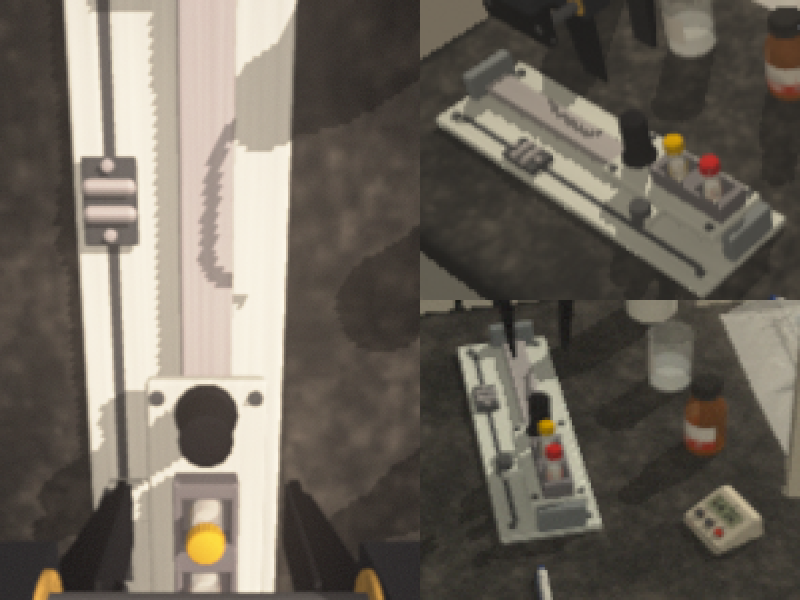

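Both vials stand upright in the pockets: yellow cap in b, red in a. The wrist panel shows the pins at rows 187 and 213 and the post top near (206,440).

```bash
python3 - <<'E'
from h import *
c=load("w8")
P=lambda u,v,z:ray(c,u/2+180,v/2,z).round(4)
for n,u,v,z in [("post",206,439,.078),("postbase+y",206,386,.034),("pin1",110,213,.021),("pin2",109.5,186.5,.021),("scU",107,165,.015),("scD",110,236,.015),("blkU",107,156,.015),("blkD",110,244,.015)]: print(n,P(u,v,z))
E
python3 -m creep '[{"linear":[0.001,0,0.03],"turn":[0,0,0],"jaw":0.5},{"linear":[0,0,0.03],"turn":[0,0,0],"jaw":0.5},{"linear":[0,0,0.025],"turn":[0,0,0],"jaw":0.5},{"linear":[0,0,0.0135],"turn":[0,0,0],"jaw":0.5},{"linear":[0,0,0],"turn":[0,0,0],"jaw":0.5},{"linear":[0,0,0],"turn":[0,0,0],"jaw":0.5},{"linear":[0,0,0],"turn":[0,0,0],"jaw":0.1},{"linear":[0,0,0],"turn":[0,0,0],"jaw":0.1},{"linear":[0,0,0],"turn":[0,0,0],"jaw":0.1},{"linear":[0,0,0],"turn":[0,0,0],"jaw":0.1},{"linear":[0,0,0],"turn":[0,0,0],"jaw":0.1}]'
```

```text
post [0.4844 0.1734 0.078 ]
postbase+y [0.4843 0.1857 0.034 ]
pin1 [0.4398 0.2656 0.021 ]
pin2 [0.4401 0.2771 0.021 ]
scU [0.4385 0.287  0.015 ]
scD [0.4383 0.2554 0.015 ]
blkU [0.4387 0.2908 0.015 ]
blkD [0.4381 0.2517 0.015 ]
t: 18.32
position: [0.4833, 0.1724, 0.0622]
ee_rot: [-0.0, 0.707, 0.707, -0.001]
contact_force: [-4.3, -0.6, 6.3]
opening: 0.0232
finger_force: 30.0
```

```bash
python3 -m creep '[{"linear":[0.005,0.0003,0],"turn":[0,0,0],"jaw":0.1},{"linear":[0.01,0.0003,0],"turn":[0,0,0],"jaw":0.1},{"linear":[0.015,0,0],"turn":[0,0,0],"jaw":0.1},{"linear":[0.015,0,0],"turn":[0,0,0],"jaw":0.1},{"linear":[0.015,0,0],"turn":[0,0,0],"jaw":0.1},{"linear":[0.015,0,0],"turn":[0,0,0],"jaw":0.1},{"linear":[0.015,0,0],"turn":[0,0,0],"jaw":0.1},{"linear":[0.015,0,0],"turn":[0,0,0],"jaw":0.1},{"linear":[0.01,0,0],"turn":[0,0,0],"jaw":0.1},{"linear":[0.005,0,0],"turn":[0,0,0],"jaw":0.1},{"linear":[0,0,0],"turn":[0,0,0],"jaw":0.1},{"linear":[0,0,0],"turn":[0,0,0],"jaw":0.1},{"linear":[0,0,0],"turn":[0,0,0],"jaw":0.1}]'
```

```text
t: 19.95
position: [0.4836, 0.2925, 0.0622]
ee_rot: [-0.001, 0.707, 0.707, -0.001]
contact_force: [-6.7, 0.4, 6.8]
opening: 0.0234
finger_force: 30.0
```

Now creep toward the first pin in steps of a few mm.

```bash
python3 -m creep '[{"linear":[0.003,0.0004,0],"turn":[0,0,0],"jaw":0.1},{"linear":[0.003,0.0004,0],"turn":[0,0,0],"jaw":0.1},{"linear":[0.003,0,0],"turn":[0,0,0],"jaw":0.1},{"linear":[0.002,0,0],"turn":[0,0,0],"jaw":0.1},{"linear":[0,0,0],"turn":[0,0,0],"jaw":0.1}]'; for k in 1 2; do :; done; python3 -m creep '[{"linear":[0.002,0,0],"turn":[0,0,0],"jaw":0.1},{"linear":[0,0,0],"turn":[0,0,0],"jaw":0.1}]'; python3 -m creep '[{"linear":[0.002,0,0],"turn":[0,0,0],"jaw":0.1},{"linear":[0,0,0],"turn":[0,0,0],"jaw":0.1}]'
```

```text
t: 20.58
position: [0.4837, 0.3034, 0.0622]
ee_rot: [-0.001, 0.707, 0.707, -0.002]
contact_force: [-10.5, 0.3, 10.1]
opening: 0.0238
finger_force: 30.0
t: 20.82
position: [0.4837, 0.3054, 0.0622]
ee_rot: [-0.001, 0.707, 0.707, -0.002]
contact_force: [-9.7, 1.4, 8.0]
opening: 0.0233
finger_force: 30.0
t: 21.08
position: [0.4837, 0.3074, 0.0622]
ee_rot: [-0.001, 0.707, 0.707, -0.002]
contact_force: [-10.3, -0.8, 9.2]
opening: 0.0236
finger_force: 30.0
```

```bash
python3 -m creep '[{"linear":[0.001,-0.0008,0],"turn":[0,0,0],"jaw":0.1},{"linear":[0,-0.0006,0],"turn":[0,0,0],"jaw":0.1},{"linear":[0,0,0],"turn":[0,0,0],"jaw":0.1}]';  python3 -m creep '[{"linear":[0.001,0,0],"turn":[0,0,0],"jaw":0.1},{"linear":[0,0,0],"turn":[0,0,0],"jaw":0.1}]'; python3 -m creep '[{"linear":[0.001,0,0],"turn":[0,0,0],"jaw":0.1},{"linear":[0,0,0],"turn":[0,0,0],"jaw":0.1}]'; python3 -m creep '[{"linear":[0.001,0,0],"turn":[0,0,0],"jaw":0.1},{"linear":[0,0,0],"turn":[0,0,0],"jaw":0.1}]'
```

```text
t: 21.45
position: [0.4836, 0.3081, 0.0622]
ee_rot: [-0.0, 0.707, 0.707, -0.001]
contact_force: [-3.3, -4.0, 5.8]
opening: 0.0235
finger_force: 30.0
t: 21.7
position: [0.4836, 0.309, 0.0622]
ee_rot: [-0.0, 0.707, 0.707, -0.001]
contact_force: [-4.1, -3.9, 6.5]
opening: 0.0237
finger_force: 30.0
t: 21.95
position: [0.4836, 0.3101, 0.0622]
ee_rot: [-0.0, 0.707, 0.707, -0.001]
contact_force: [-4.4, -3.8, 6.8]
opening: 0.0234
finger_force: 30.0
t: 22.2
position: [0.4836, 0.3111, 0.0622]
ee_rot: [-0.0, 0.707, 0.707, -0.001]
contact_force: [-3.7, -2.7, 5.6]
opening: 0.0236
finger_force: 30.0
```

```bash
for s in 1; do python3 -m creep '[{"linear":[0.001,0,0],"turn":[0,0,0],"jaw":0.1},{"linear":[0.001,0,0],"turn":[0,0,0],"jaw":0.1},{"linear":[0,0,0],"turn":[0,0,0],"jaw":0.1}]'; done;  python3 -m creep '[{"linear":[0.001,0,0],"turn":[0,0,0],"jaw":0.1},{"linear":[0,0,0],"turn":[0,0,0],"jaw":0.1}]'; python3 -m creep '[{"linear":[0.001,0,0],"turn":[0,0,0],"jaw":0.1},{"linear":[0,0,0],"turn":[0,0,0],"jaw":0.1}]'; python3 -m creep '[{"linear":[0.001,0,0],"turn":[0,0,0],"jaw":0.1},{"linear":[0,0,0],"turn":[0,0,0],"jaw":0.1}]'
```

```text
t: 22.58
position: [0.4836, 0.3134, 0.0622]
ee_rot: [-0.0, 0.707, 0.707, -0.0]
contact_force: [-4.3, -0.3, 6.6]
opening: 0.0234
finger_force: 30.0
t: 22.82
position: [0.4836, 0.3146, 0.0622]
ee_rot: [-0.0, 0.707, 0.707, -0.0]
contact_force: [-4.1, 0.7, 5.3]
opening: 0.0234
finger_force: 30.0
t: 23.08
position: [0.4837, 0.3157, 0.0622]
ee_rot: [-0.0, 0.707, 0.707, -0.0]
contact_force: [-4.7, 1.8, 5.2]
opening: 0.023
finger_force: 30.0
t: 23.32
position: [0.4837, 0.3169, 0.0622]
ee_rot: [-0.0, 0.707, 0.707, -0.0]
contact_force: [-4.9, 2.3, 4.8]
opening: 0.0233
finger_force: 30.0
```

```bash
python3 -m creep '[{"linear":[0.001,0,0],"turn":[0,0,0],"jaw":0.1},{"linear":[0,0,0],"turn":[0,0,0],"jaw":0.1}]'; python3 -m creep '[{"linear":[0.0005,0,0],"turn":[0,0,0],"jaw":0.1},{"linear":[0,0,0],"turn":[0,0,0],"jaw":0.1}]'; python3 -m creep '[{"linear":[0.0005,0,0],"turn":[0,0,0],"jaw":0.1},{"linear":[0,0,0],"turn":[0,0,0],"jaw":0.1}]'; python3 -c '
from h import *
i=arm.capture("scene")
c=cv2.resize(cv2.cvtColor(i,4)[140:230,115:235],(800,600),interpolation=3);cv2.imwrite("pics/s9c.png",c)'
```

```text
t: 23.58
position: [0.4836, 0.318, 0.0622]
ee_rot: [-0.0, 0.707, 0.707, -0.0]
contact_force: [-4.1, 2.9, 5.5]
opening: 0.0236
finger_force: 30.0
t: 23.82
position: [0.4837, 0.3185, 0.0622]
ee_rot: [-0.0, 0.707, 0.707, -0.0]
contact_force: [-4.1, 3.3, 5.7]
opening: 0.0233
finger_force: 30.0
t: 24.08
position: [0.4837, 0.319, 0.0622]
ee_rot: [-0.0, 0.707, 0.707, -0.0]
contact_force: [-4.3, 3.5, 4.2]
opening: 0.0233
finger_force: 30.0
```

```bash
python3 -m creep '[{"linear":[0.0005,0,0],"turn":[0,0,0],"jaw":0.1},{"linear":[0,0,0],"turn":[0,0,0],"jaw":0.1}]'; python3 -m creep '[{"linear":[0.0005,0,0],"turn":[0,0,0],"jaw":0.1},{"linear":[0,0,0],"turn":[0,0,0],"jaw":0.1}]'
```

```text
t: 24.38
position: [0.4837, 0.3195, 0.0622]
ee_rot: [-0.0, 0.707, 0.707, -0.0]
contact_force: [-4.4, 3.4, 5.2]
opening: 0.0236
finger_force: 30.0
t: 24.62
position: [0.4836, 0.3198, 0.0622]
ee_rot: [-0.0, 0.707, 0.707, -0.0]
contact_force: [-3.5, 2.8, 5.2]
opening: 0.0233
finger_force: 30.0
```

View pics/s9c.png

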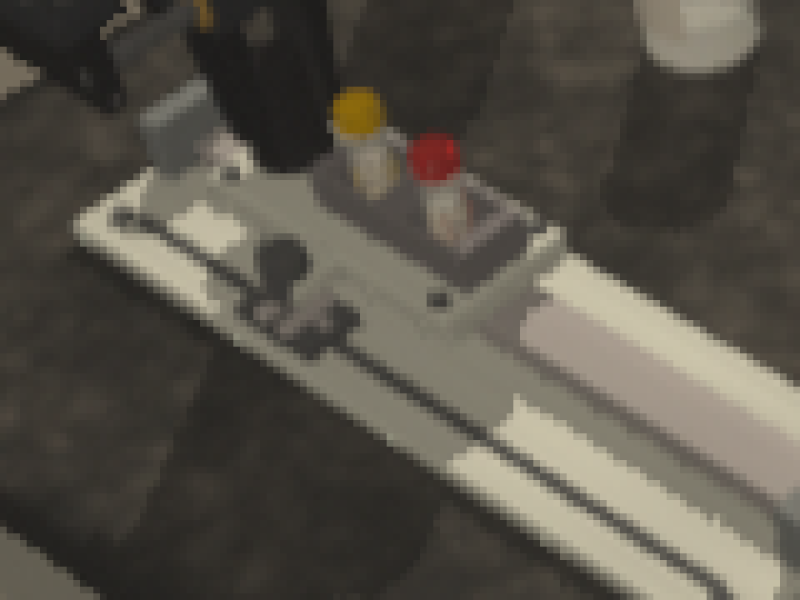

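```bash
python3 -m creep '[{"linear":[0.0004,0,0],"turn":[0,0,0],"jaw":0.1},{"linear":[0,0,0],"turn":[0,0,0],"jaw":0.1},{"linear":[0,0,0],"turn":[0,0,0],"jaw":0.1}]'; python3 -m creep '[{"linear":[0.0004,0,0],"turn":[0,0,0],"jaw":0.1},{"linear":[0,0,0],"turn":[0,0,0],"jaw":0.1},{"linear":[0,0,0],"turn":[0,0,0],"jaw":0.1}]'
```

```text
t: 25.0
position: [0.4836, 0.3199, 0.0622]
ee_rot: [-0.0, 0.707, 0.707, -0.0]
contact_force: [-4.8, 0.1, 5.0]
opening: 0.0234
finger_force: 30.0
t: 25.38
position: [0.4837, 0.3202, 0.0622]
ee_rot: [-0.0, 0.707, 0.707, -0.001]
contact_force: [-3.4, -1.5, 6.6]
opening: 0.0233
finger_force: 30.0
```

```bash
python3 -m creep '[{"linear":[-0.0003,0,0],"turn":[0,0,0],"jaw":0.1},{"linear":[0,0,0],"turn":[0,0,0],"jaw":0.1},{"linear":[0,0,0],"turn":[0,0,0],"jaw":0.1},{"linear":[0,0,0],"turn":[0,0,0],"jaw":0.1}]' && python3 -c '
from plant import arm
print(arm.job_done())'
```

```text
t: 25.88
position: [0.4837, 0.32, 0.0622]
ee_rot: [-0.0, 0.707, 0.707, -0.0]
contact_force: [-4.0, -0.1, 6.3]
opening: 0.0231
finger_force: 30.0
the job is handed in; nothing more can be done
None
```

I handed the job in at 25.9 s: both vials stand in the shuttle's pockets, and the gripper is still closed on the post. The ball is in the notch, judged by the slide force swinging from +3.5 N to −1.5 N and ending near 0 N; the pen, timer and glassware were not touched.

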